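Free the parked microscope lamp arm and hold it up

TASK

The swing-arm microscope lamp is still locked down on its parking ball. Pull the latch's pull knob fully out sideways against its spring, lift the arm's cup off the ball while the latch is out, and finish while still holding the arm up and steady, with the cup about 10 cm above the ball, so that a colleague can tighten the hinge clamp. Do not push the other things on the bench about.

Things in the scene. Friction and masses are not known exactly. Their poses are not given: they have to be found in the camera images.
- stand: Cream cast base plate of the lamp, 170 x 400 x 16 mm, screwed to the bench. Origin on the bench under the centre of the parking ball. From there the hinge lies along its -y axis, the lamp head along +y, the latch's pull knob along -x; z is up. Two aluminium cheeks (42 mm over both, 120 mm high) carry the hinge, with a black star knob on the +x side.
- ball_center (a point): Centre of the parking ball, a steel ball stud of 25.4 mm diameter, 95 mm above the bench, on an 11 mm neck and a 24 mm shank that stand on the base plate.
- pivot (a point): The hinge of the swing arm: on its axis, which is level and runs along the stand's x, 104 mm above the bench and 260 mm from the ball.
- swing_arm: The swing arm with coupler and lamp head, 0.4 to 0.7 kg in all: a 22 mm square aluminium tube. Origin on the hinge axis; its y axis runs along the arm to the lamp head, its z axis is up when parked; it turns about its x axis (parallel to the stand's x). It hinges up freely to 1.1 rad and falls back by its weight if let go; lifting it at the cup takes about 4 to 7 N.
- cup_center (a point): Point of the arm, inside its dark steel coupler cup (39 mm across, top 19 mm over this point), that coincides with the ball's centre when parked: 260 mm from the hinge axis along the arm, 9 mm below it. It rises with the arm. The latch's plunger housing, 32 mm wide along the arm, stands out from the cup to -x and ends, with its nut, 45 mm from this point.
- latch_grip (a point): Middle of the gripping length of the aluminium pull knob, on its axis (parallel to the stand's x): a cylinder 22 mm across, 28 mm long, with a 30 mm flange, 5 mm thick, at its outer (-x) end. Parked, 86.5 mm above the bench, 70 mm to -x of the ball's centre; free for 45 mm on both sides along the arm. Fixed to the latch, it moves with latch and arm, and can carry the arm's weight.
- latch (a joint): How far the latch is pulled out towards the stand's -x, in m: 0 shut (a steel fork grips under the ball and the arm cannot lift), 0.018 fully out against its stop. The fork is clear of the ball from 0.014. The spring pushes back with about 5 N at 0 and 12 N fully out; let go, the latch snaps shut.
- stone_tray: Bystander: shallow white tray of gem stones, 80 x 130 x 22 mm, on the bench beyond the arm (+x side). Origin at the centre of its underside.
- glass_dish: Bystander: glass immersion dish, 84 mm across, 32 mm high, on the bench beyond the lamp head. Origin at the centre of its underside.
- loupe: Bystander: small folding loupe, about 26 x 70 x 18 mm, on the bench past the lamp head's end. Origin at the underside of its lens.
- screwdriver: Bystander: screwdriver 170 mm long and up to 30 mm thick, lying on the bench along the knob's side of the base plate, towards the hinge.
- lamp_head (a point): Centre of the black lamp head, 60 x 100 x 35 mm, at the arm's end: 115 mm past the cup; its top is 20 mm over the ball's centre when parked.

How it is judged:
On the way, in this order (a step that is already met when the one before it is completed fails the run):
1. the latch is pulled out sideways while the arm still sits on the ball (value of joint latch above 0.012 m and distance between cup_center and ball_center below 0.012 m).
2. the arm's cup is lifted clear of the ball (z of cup_center in the frame of stand above 0.125 m), for 0.1 s.
At the end, for the whole second after the job is handed in: The robot's fingers hold the swing arm (or its latch knob) raised and still, the cup's centre 7 to 13 cm above the ball's centre; only the fingers and the arm's own hinge carry it (z of cup_center in the frame of ball_center between 0.07 and 0.13 m and contact force between the fingers and swing_arm above 1.5 N and angular speed of swing_arm below 0.08 rad/s); the arm keeps its last pose, push and grip.
It fails at once if a bystander is pushed about (more than 3 cm) (distance of any of stone_tray, glass_dish, loupe, screwdriver from where it was at the start of the episode above 0.03 m).
It also fails if it takes over 32 s, if anything falls off the work surface, if the arm or the gripper's body presses on something with over 40 N, if the wrist force passes 120 N, or if a joint passes its speed limit or range.

ROBOT

A 6-joint arm with a two-finger parallel gripper is mounted at the origin on the work surface. World frame = base frame: x ahead of the robot, y to its left, z up, the work surface at z = 0. Lengths are in m, angles in rad, forces in N, time in s.
With the tool pointing down it reaches from about 0.275 to 1 m from the base axis. Payload 8.4 kg.
Tool frame: the origin (TCP) lies at the very end of the fingers, on their centre line; the grasp point (between the pads) lies 19 mm behind it; z points along the fingers, y is the direction in which the jaws open and shut (so a half turn about z gives the same grasp; the last joint's range is limited). The gripper opens to 85 mm and grips with 20 to 120 N. Pads are 22 mm wide; open, the fingers measure 114 mm over their backs; the gripper's body (76 mm by 85 mm) begins 54 mm behind the grasp point. The pads swing forward as they close: fully open they stand 13 mm farther back than shut.
Start: joints at [-1.348, 0.353, 1.633, -0, 1.155, -0.002], TCP at [0.139, -0.609, 0.231] pointing down, gripper open.
Joint ranges: [-2.63, 2.63], [-0.92, 2.1], [0.06, 2.66], [-1.3, 4.44], [0, 2.69], [-3.02, 3.02]. Speed limits (rad/s): [2.22, 2.22, 2.79, 3.14, 3.14, 3.14].

INTERFACE

Orientations are given as a unit quaternion [x, y, z, w].
In Python, from rig import r gives the robot as it stands.
- The arm moves only by the tool drive_tool, never from a script. Its argument "plan" is a list of rows, each a list of 5 numbers: the gripper command: -1 is shut, 1 is fully open, values between are in proportion, then the shift along the tool's x, y, z in mm, then the turn about the tool's z in degrees. In form: [[claw, dx, dy, dz, roll], ...]. A call has 1 to 12 rows; each row is the pose to reach, as a shift and turn from the pose measured when the call began, along the tool's axes at that moment; what a row does not reach only later rows make up. A row lasts 1/8 s, in which the tool goes at most 62.5 mm and 10.7 degrees, less where a joint would pass 70% of its speed; a pose out of reach is approached as far as the arm can. A call with a gripper value outside its range is refused whole. The fingers move at their own pace and stop on an object; "squeeze" is the grip in N (left out, the last holds). Time passes only in rows, so rows that repeat a pose let the fingers close. It gives the time, the measured TCP pose, the force and the opening at its end, in the units of the state.
- r.state(): the state, without advancing time (a new reading comes with each control period).
- r.camera(name): name is "scene" or "top" or "wrist"; returns a dict with "img" (384x512x3 uint8, red, green, blue), "fovy" (degrees; the focal length in pixels is half the picture's height over the tangent of half this angle, whatever the lens; pixels are square), "cx", "cy" (the principal point, pixels), "R" (3x3) and "t" (3): a world point X has camera coordinates R X + t; the wrist camera has in their place "tool_from_camera" (4x4, takes a point from camera to tool coordinates, whose origin is the TCP and whose axes are the flange's). Camera axes: x right, y down, z forward; pixel columns grow to the right and rows downward; lengths in m; the calibration is good to about 2 mm. The wrist camera is an equidistant fisheye: a pixel r from the principal point sees the ray r / f radians off the axis. A picture is of the moment at which its call begins: read the wrist's pose just before it. There is no depth.
- r.finish_job(): hands the job in, once; it reports no verdict.
Trained networks look in the newest picture that a camera, given by its name, has taken for a name from the list of things; names that differ only in an ending like _2 or _b are one class to them, and where a whole thing is asked for, a point or a joint stands for the part that bears it (a point fixed in the world has none). Each returns a list of dicts, best first, with "p" (0 to 1); they miss things now and then, are a little off and sometimes report something else, mostly with a low value. They report only what shows in the picture. A call takes as long as a camera call.
- r.regions_of(name, camera): "mask" (384x512 bool, what is visible of it) and "box" ([left, top, width, height] in pixels, round what is visible of it).
- r.mark_of(name, camera): "uv" ([column, row] in pixels: a listed point, or the origin of a listed thing).
The state is a dict: "time_s": time; "joints": joint angles; "qvel": joint speeds; "joint_torque": joint torques, N m; "eef_pos": TCP position; "tool_rot": TCP orientation; "contact_force": force on the tool from outside, world axes, zero at the start; "torque": the same for the moment, N m; "finger_gap": finger opening in m.
Only numpy, scipy, OpenCV 4.12 (cv2) and the standard library are available. Lean on these libraries where they do the work, as an engineer would, in place of code of your own. Each camera call takes 0.05 s, during which the arm holds its last target.

## Working session

There is one attempt and no reset: what is moved stays moved. The work goes in short steps, Python scripts to look and compute and a tool call to move; the robot and the scene stay as the last step left them, time stands still between calls to the robot, and variables do not carry over. Pictures are saved under pics/ and viewed, and the job is handed in when it is done.

Besides the shell and the picture viewer there is one more tool, called after "Request:" by a JSON object that holds its "name" and its "arguments". drive_tool: Moves the arm, as the interface text tells. Its arguments: {"type":"object","properties":{"plan":{"type":"array"},"squeeze":{"type":"number"}},"required":["plan"]}

```bash
mkdir -p pics; ls
python3 - <<'E'
from rig import r
import cv2,numpy as np
s=r.state();print(s)
for n in ["scene","top","wrist"]:
    c=r.camera(n);cv2.imwrite(f"pics/a_{n}.png",c["img"][:,:,::-1])
    print(n,c["fovy"],c["cx"],c["cy"]); print(c.get("R"),c.get("t"),c.get("tool_from_camera"))
    for k in ["ball_center","pivot","cup_center","latch_grip","lamp_head","stand","screwdriver","stone_tray","glass_dish","loupe"]:
        try:print(k,[(np.round(d["uv"],1),round(d["p"],2)) for d in r.mark_of(k,n)[:2]])
        except Exception as e:print(k,e)
E
```

```text
pics
{'time_s': 0.0, 'joints': array([-1.34842895e+00,  3.53641880e-01,  1.63414534e+00, -1.35120586e-05,
        1.15519466e+00, -2.37434328e-03]), 'qvel': array([ 0.00174879, -0.00200321, -0.0007134 ,  0.00025842, -0.00018714,
       -0.00038306]), 'joint_torque': array([ 1.46666618e-03, -6.05248833e+01, -3.42068732e+01,  1.89991702e-04,
        9.44227329e-03, -1.94000182e-05]), 'eef_pos': array([ 0.13918962, -0.60881086,  0.2305608 ]), 'tool_rot': array([ 9.93692490e-01,  1.12137208e-01, -8.23927388e-05, -6.89737113e-04]), 'contact_force': array([-0.54998772,  0.88722933,  0.06089856]), 'torque': array([-0.05400235,  0.01364106,  0.0609107 ]), 'finger_gap': 0.0852155347261417}
scene 49.58608305256559 259.65392712853475 190.02538828859858
[[-0.83946455  0.54339931 -0.00405775]
 [ 0.44690444  0.68610889 -0.57404792]
 [-0.30915318 -0.4837063  -0.81881165]] [ 0.43971797 -0.2644008   1.1880079 ] None
ball_center [(array([242.6, 159.4]), 0.66)]
pivot [(array([214.8,  82.5]), 0.78), (array([271.7, 123.3]), 0.17)]
cup_center [(array([244.5, 158.8]), 0.58)]
latch_grip [(array([263.8, 199.
[... 839 characters left out ...]
 0.6)]
screwdriver [(array([327.2, 259.5]), 0.8), (array([246.3, 150.2]), 0.54)]
stone_tray [(array([382.6, 228.6]), 0.67), (array([292.5, 149.8]), 0.62)]
glass_dish [(array([243.4, 151.4]), 0.7)]
loupe [(array([194.2, 204.8]), 0.47)]
wrist 65.70646984690485 249.15683437156758 190.8654835597195
None None [[ 3.65374555e-04 -9.50340813e-01 -3.11210870e-01  7.93930751e-02]
 [ 9.99999245e-01 -1.79842387e-05  1.22895911e-03 -1.78172930e-04]
 [-1.17352689e-03 -3.11211084e-01  9.50340089e-01 -1.43614102e-01]
 [ 0.00000000e+00  0.00000000e+00  0.00000000e+00  1.00000000e+00]]
ball_center []
pivot []
cup_center []
latch_grip []
lamp_head []
stand []
screwdriver []
stone_tray []
glass_dish []
loupe []
```

View pics/a_scene.png

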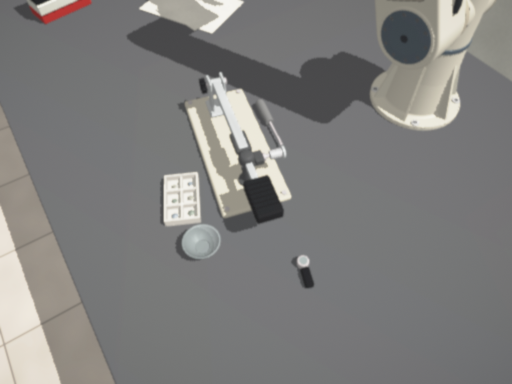

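View pics/a_top.png

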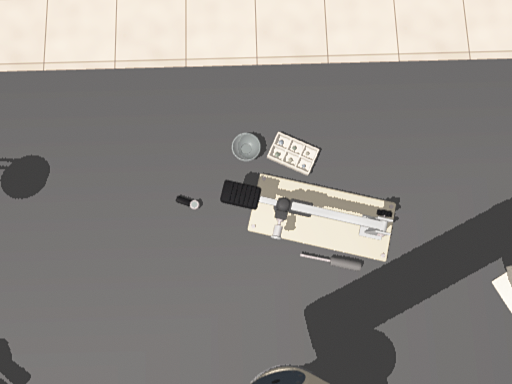

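```bash
cat > h.py <<'E'
import numpy as np, cv2
from rig import r
def ray(c,uv):
    f=192/np.tan(np.radians(c["fovy"]/2))
    d=np.array([(uv[0]-c["cx"])/f,(uv[1]-c["cy"])/f,1.]);R=np.array(c["R"]);t=np.array(c["t"])
    return -R.T@t, R.T@d
def atz(c,uv,z):
    o,d=ray(c,uv);return o+d*(z-o[2])/d[2]
def tri(c1,u1,c2,u2):
    o1,d1=ray(c1,u1);o2,d2=ray(c2,u2)
    s=np.linalg.lstsq(np.c_[d1,-d2],o2-o1,rcond=None)[0]
    a,b=o1+s[0]*d1,o2+s[1]*d2
    return (a+b)/2,np.linalg.norm(a-b)
def proj(c,X):
    f=192/np.tan(np.radians(c["fovy"]/2))
    p=np.array(c["R"])@X+c["t"];return np.array([c["cx"]+f*p[0]/p[2],c["cy"]+f*p[1]/p[2]])
E
python3 - <<'E'
from h import *
np.set_printoptions(precision=4,suppress=True)
s=r.camera("scene");t=r.camera("top")
S=dict(ball=(242.6,159.4),pivot=(214.8,82.5),cup=(244.5,158.8),grip=(276.9,152.7),lamp=(263.4,198.5))
T=dict(ball=(285.4,203.2),pivot=(384.1,224.3),cup=(284.3,202.4),grip=(278.,234.6),lamp=(236.9,193.9))
Z=dict(ball=.095,pivot=.104,cup=.095,grip=.0865,lamp=.0975)
for k in S: print(k,tri(s,S[k],t,T[k]),atz(s,S[k],Z[k]),atz(t,T[k],Z[k]))
E
```

```text
ball (array([ 0.5617, -0.0115,  0.0847]), np.float64(0.0011913835373638967)) [ 0.5662 -0.0046  0.095 ] [ 0.5601 -0.0102  0.095 ]
pivot (array([ 0.4959, -0.2615,  0.1003]), np.float64(0.005435132545670627)) [ 0.496  -0.2553  0.104 ] [ 0.4979 -0.262   0.104 ]
cup (array([ 0.5615, -0.0067,  0.0923]), np.float64(0.0027650289501649594)) [ 0.5617 -0.0038  0.095 ] [ 0.5623 -0.0074  0.095 ]
grip (array([0.4801, 0.01  , 0.0768]), np.float64(0.0029262725862709564)) [0.4861 0.0156 0.0865] [0.4788 0.0116 0.0865]
lamp (array([0.5877, 0.1159, 0.1044]), np.float64(0.002227558234217662)) [0.586  0.1112 0.0975] [0.5878 0.1168 0.0975]
```

Run:
```python
from h import *
np.set_printoptions(precision=4,suppress=True)
s=r.camera("scene");t=r.camera("top")
a=cv2.resize(s["img"][120:240,200:320],None,fx=5,fy=5,interpolation=cv2.INTER_CUBIC)
cv2.imwrite("pics/b_s.png",a[:,:,::-1])
a=cv2.resize(t["img"][160:280,220:340],None,fx=5,fy=5,interpolation=cv2.INTER_CUBIC)
cv2.imwrite("pics/b_t.png",a[:,:,::-1])
for n in("scene","top"):
  for k in("latch_grip","screwdriver","lamp_head","cup_center"):
    for d in r.regions_of(k,n)[:1]: print(n,k,d["box"],d["p"])
ball=np.array([.562,-.008,.095]);th=np.radians(-14.5);x=np.array([np.cos(th),np.sin(th),0])
for X in(ball,ball-x*.070-[0,0,.0085],ball-x*.089-[0,0,.0085]): print(X,proj(s,X),proj(t,X))
```

```text
scene latch_grip [268.6, 148.1, 17.9, 11.3] 0.71
scene screwdriver [254.6, 96.9, 29.3, 49.8] 0.53
scene lamp_head [209.7, 78.3, 76.9, 142.6] 0.66
scene cup_center [212.2, 78.5, 72.4, 143.5] 0.61
top latch_grip [176.1, 196.6, 21.0, 12.0] 0.71
top screwdriver [301.9, 255.5, 57.2, 14.3] 0.61
top lamp_head [217.7, 180.6, 169.9, 57.4] 0.83
top cup_center [178.1, 196.3, 20.5, 14.6] 0.58
[ 0.562 -0.008  0.095] [243.3901 157.6407] [284.5515 202.5204]
[0.4942 0.0095 0.0865] [272.497  152.5009] [278.5929 228.6818]
[0.4758 0.0143 0.0865] [280.2314 150.4937] [277.0349 235.7797]
```

View pics/b_s.png

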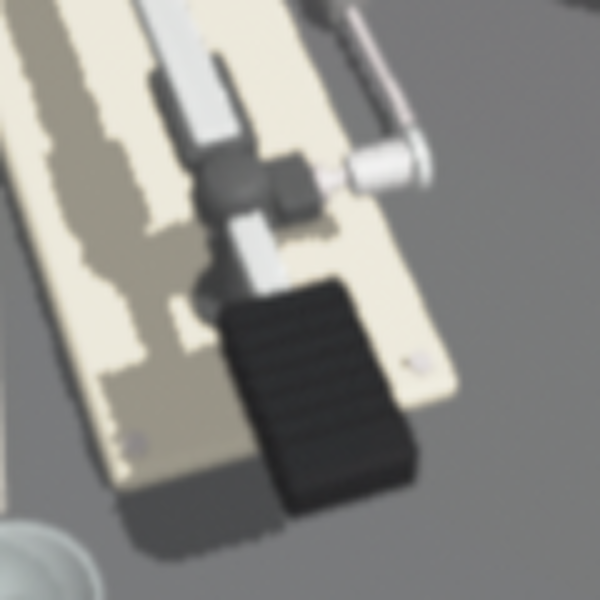

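View pics/b_t.png

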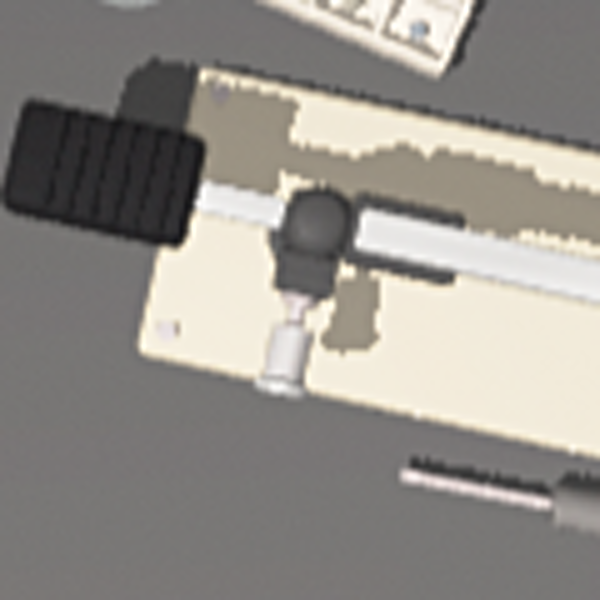

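Run:
```python
from h import *
np.set_printoptions(precision=4,suppress=True)
s=r.camera("scene");t=r.camera("top")
for a,b in(((276.4,153.4),(277.4,230.6)),((270.3,155),(278.1,225.6)),((282.5,152.3),(276.7,235.6)),((284.5,151.6),(276.2,237)),((248,154.5),(283.8,200))): print(tri(s,a,t,b),atz(s,a,.0865),atz(t,b,.0865))
```

```text
(array([0.4881, 0.0138, 0.0839]), np.float64(0.0033389125394458737)) [0.4882 0.0167 0.0865] [0.4893 0.0128 0.0865]
(array([0.5019, 0.0108, 0.084 ]), np.float64(0.001351387844867798)) [0.5026 0.013  0.0865] [0.5023 0.0105 0.0865]
(array([0.4743, 0.0167, 0.0821]), np.float64(0.005626015670852979)) [0.4745 0.0216 0.0865] [0.4763 0.0151 0.0865]
(array([0.4704, 0.0185, 0.0839]), np.float64(0.006305577869173853)) [0.4695 0.0224 0.0865] [0.4727 0.0166 0.0865]
(array([ 0.5614, -0.0002,  0.1154]), np.float64(0.012907623927348429)) [ 0.5448 -0.0163  0.0865] [ 0.5697 -0.0071  0.0865]
```

```bash
cat >> h.py <<'E'
from scipy.spatial.transform import Rotation as Ro
def toolshift(P):
    s=r.state();return Ro.from_quat(s["tool_rot"]).inv().apply(np.array(P)-s["eef_pos"])*1000
def yaw():
    s=r.state();x=Ro.from_quat(s["tool_rot"]).apply([1,0,0]);return np.degrees(np.arctan2(x[1],x[0]))
E
python3 - <<'E'
from h import *
np.set_printoptions(precision=4,suppress=True)
t=r.camera("top")
for p,q in(((248,231),(340,251.6)),((260,173.2),(340,190))):
  a=atz(t,p,.016);b=atz(t,q,.016);print(a,b,np.degrees(np.arctan2(*(a-b)[:2])))
for d in r.regions_of("stand","top")[:1]:
  m=d["mask"].astype(np.uint8);ys,xs=np.nonzero(m);W=np.array([atz(t,(x,y),.016)[:2] for x,y in zip(xs,ys)],np.float32)
  print(cv2.minAreaRect(W))
print(yaw(),toolshift([.488,.0135,.16]),toolshift([.488,.0135,.2]))
E
```

```text
[0.4924 0.0906 0.016 ] [ 0.4286 -0.1651  0.016 ] 14.008236241227703
[0.6572 0.0519 0.016 ] [ 0.6023 -0.1757  0.016 ] 13.543232716452444
((0.5406945943832397, -0.07246237993240356), (0.49459731578826904, 0.17502541840076447), 76.21067810058594)
12.879740660638504 [ 478.7393 -529.3828   71.2726] [ 478.7386 -529.3845   31.2726]
```

Request:
{"name": "drive_tool", "arguments": {"plan": [[0.3, 40, -44, 10, 5], [0.3, 80, -88, 31, 10], [0.3, 120, -132, 31, 15], [0.3, 160, -176, 31, 20], [0.3, 200, -220, 31, 26.7], [0.3, 240, -264, 31, 26.7], [0.3, 280, -308, 31, 26.7], [0.3, 320, -352, 31, 26.7], [0.3, 360, -396, 31, 26.7], [0.3, 400, -440, 31, 26.7], [0.3, 440, -484, 31, 26.7], [0.3, 479, -529, 31, 26.7]]}}

```text
time_s: 3.95
eef_pos: [0.4893, 0.0151, 0.2006]
tool_rot: [0.993, -0.12, 0.001, 0.0]
contact_force: [0.6, -0.7, -0.4]
finger_gap: 0.0556
```

Run:
```python
from h import *
np.set_printoptions(precision=4,suppress=True)
s=r.state();c=r.camera("wrist");cv2.imwrite("pics/c_w.png",c["img"][:,:,::-1])
t=r.camera("top");cv2.imwrite("pics/c_t.png",t["img"][:,:,::-1])
print(s["time_s"],s["eef_pos"],s["finger_gap"],yaw(),s["qvel"])
for k in ["cup_center","latch_grip"]:print(k,[(np.round(d["uv"],1),round(d["p"],2)) for d in r.mark_of(k,"wrist")[:2]])
def wproj(c,s,X):
    M=c["tool_from_camera"];p=Ro.from_quat(s["tool_rot"]).inv().apply(np.array(X)-s["eef_pos"])
    p=M[:3,:3].T@(p-M[:3,3]);f=192/np.tan(np.radians(c["fovy"]/2))
    th=np.arctan2(np.hypot(p[0],p[1]),p[2]);ph=np.arctan2(p[1],p[0]);return c["cx"]+f*th*np.cos(ph),c["cy"]+f*th*np.sin(ph)
print(wproj(c,s,[.488,.0135,.0865]),wproj(c,s,[.557,-.006,.095]))
```

```text
3.95 [0.4893 0.0151 0.2006] 0.05557392250946538 -13.581319436244828 [ 0.8903  0.3415 -0.4234 -0.0015  0.0751  0.8893]
cup_center [(array([252.2, 106.3]), 0.97)]
latch_grip [(array([250.7, 185.2]), 0.88)]
(np.float64(250.8764327149446), np.float64(186.8252666435961)) (np.float64(254.07319991470615), np.float64(107.33538068270774))
```

View pics/c_w.png

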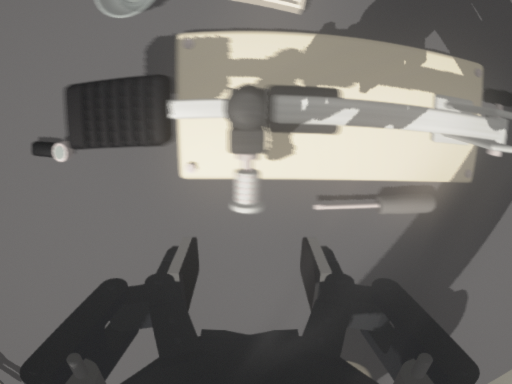

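```bash
cat >> h.py <<'E'
def wproj(c,s,X):
    M=c["tool_from_camera"];p=Ro.from_quat(s["tool_rot"]).inv().apply(np.array(X)-s["eef_pos"])
    p=M[:3,:3].T@(p-M[:3,3]);f=192/np.tan(np.radians(c["fovy"]/2))
    th=np.arctan2(np.hypot(p[0],p[1]),p[2]);ph=np.arctan2(p[1],p[0]);return c["cx"]+f*th*np.cos(ph),c["cy"]+f*th*np.sin(ph)
def wray(c,s,uv,z):
    f=192/np.tan(np.radians(c["fovy"]/2));d=np.array(uv)-[c["cx"],c["cy"]];th=np.linalg.norm(d)/f;ph=np.arctan2(d[1],d[0])
    v=np.array([np.sin(th)*np.cos(ph),np.sin(th)*np.sin(ph),np.cos(th)]);M=np.array(c["tool_from_camera"]);R=Ro.from_quat(s["tool_rot"])
    o=R.apply(M[:3,3])+s["eef_pos"];v=R.apply(M[:3,:3]@v);return o+v*(z-o[2])/v[2]
E
python3 - <<'E'
from h import *
np.set_printoptions(precision=4,suppress=True)
s=r.state();c=r.camera("wrist");cv2.imwrite("pics/d_w.png",cv2.resize(c["img"][70:270,160:360],None,fx=3,fy=3)[:,:,::-1])
print(s["time_s"],s["eef_pos"],yaw(),s["qvel"])
for k,z in (("cup_center",.095),("latch_grip",.0865)):
  for d in r.mark_of(k,"wrist")[:1]: print(k,d["uv"],wray(c,s,d["uv"],z))
E
```

```text
4.15 [0.4884 0.0141 0.2001] -13.751850845025633 [-0.0433 -0.0143  0.0216 -0.0054  0.0041 -0.0082]
cup_center [249.5, 104.7] [ 0.559  -0.0037  0.095 ]
latch_grip [248.6, 185.1] [0.4891 0.014  0.0865]
```

View pics/d_w.png

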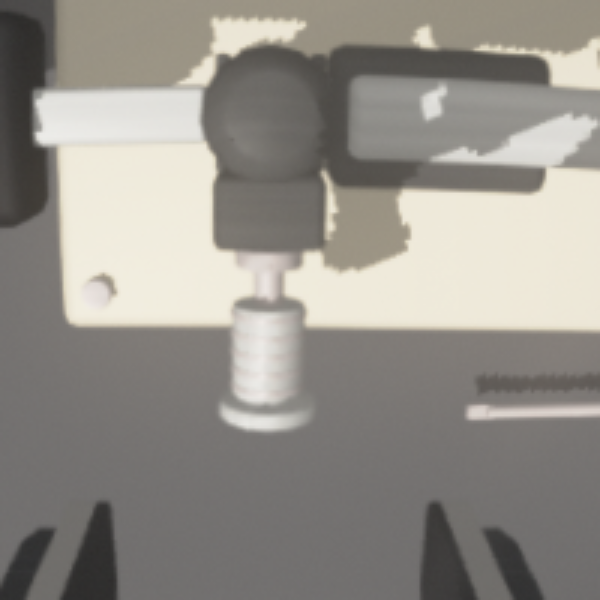

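Request:
{"name": "drive_tool", "arguments": {"plan": [[0.3, 0.5, 0, 40, 0], [0.3, 0.5, 0, 80, 0], [0.3, 0.5, 0, 115, 0], [0.3, 0.5, 0, 135, 0], [0.3, 0.5, 0, 135, 0], [0.3, 0.5, 0, 135, 0]], "squeeze": 70}}

```text
time_s: 5.05
eef_pos: [0.4885, 0.0114, 0.066]
tool_rot: [0.993, -0.121, 0.0, 0.0]
contact_force: [-1.0, 0.2, -0.2]
finger_gap: 0.0554
```

Run:
```python
from h import *
np.set_printoptions(precision=4,suppress=True)
s=r.state();c=r.camera("wrist");cv2.imwrite("pics/e_w.png",c["img"][:,:,::-1])
print(s["time_s"],s["eef_pos"],yaw(),s["qvel"],s["contact_force"])
for k,z in (("cup_center",.095),("latch_grip",.0865)):
  for d in r.mark_of(k,"wrist")[:1]: print(k,d["uv"],wray(c,s,d["uv"],z))
```

```text
5.05 [0.4885 0.0114 0.066 ] -13.932816119039577 [ 0.0074 -0.0099 -0.0057  0.0008 -0.0028  0.001 ] [-0.9755  0.2253 -0.1591]
cup_center [244.6, 121.1] [ 0.5568 -0.004   0.095 ]
latch_grip [244.7, 269.3] [0.4877 0.0136 0.0865]
```

View pics/e_w.png

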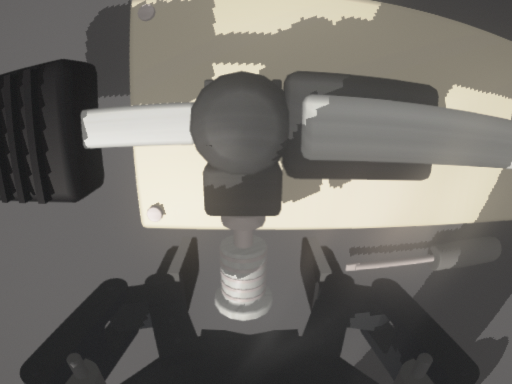

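Request:
{"name": "drive_tool", "arguments": {"plan": [[0.3, 0, -2.5, 1, 0], [0.3, 0, -2.5, 1, 0], [-1, 0, -2.5, 1, 0], [-1, 0, -2.5, 1, 0], [-1, 0, -2.5, 1, 0], [-1, 0, -2.5, 1, 0], [-1, 0, -2.5, 1, 0], [-1, 0, -2.5, 1, 0]], "squeeze": 70}}

```text
time_s: 6.2
eef_pos: [0.4894, 0.0142, 0.0653]
tool_rot: [0.993, -0.121, 0.001, 0.0]
contact_force: [-1.2, -0.8, 4.5]
finger_gap: 0.0199
```

Run:
```python
from h import *
np.set_printoptions(precision=4,suppress=True)
s=r.state();c=r.camera("wrist");cv2.imwrite("pics/f_w.png",c["img"][:,:,::-1])
print(s["time_s"],s["eef_pos"],yaw(),s["finger_gap"],s["contact_force"],s["torque"])
```

```text
6.2 [0.4894 0.0142 0.0653] -13.906313812476444 0.019855370235827747 [-1.179  -0.8312  4.4986] [-0.1685  0.2855 -0.0322]
```

View pics/f_w.png

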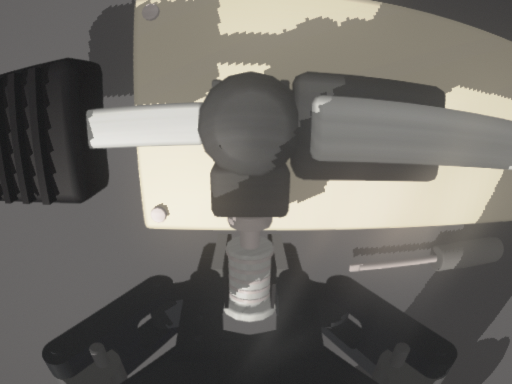

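Request:
{"name": "drive_tool", "arguments": {"plan": [[-1, -3, 0, 0, 0], [-1, -6, 0, 0, 0], [-1, -9, 0, 0, 0], [-1, -12, 0, 0, 0], [-1, -15, 0, 0, 0], [-1, -17, 0, 0, 0], [-1, -18, 0, 0, 0], [-1, -18, 0, 0, 0]], "squeeze": 80}}

```text
time_s: 7.25
eef_pos: [0.4749, 0.018, 0.0657]
tool_rot: [0.993, -0.121, 0.004, 0.0]
contact_force: [9.2, -6.6, -5.4]
finger_gap: 0.0193
```

Run:
```python
from h import *
np.set_printoptions(precision=4,suppress=True)
s=r.state();c=r.camera("wrist");cv2.imwrite("pics/g_w.png",c["img"][:,:,::-1])
R=Ro.from_quat(s["tool_rot"])
print(s["time_s"],s["eef_pos"],yaw(),s["finger_gap"],R.inv().apply(s["contact_force"]),s["torque"])
```

```text
7.25 [0.4749 0.018  0.0657] -13.888252756826425 0.019289802756000677 [10.4514  4.2015  5.4572] [-0.9678 -1.2063 -0.1493]
```

View pics/g_w.png

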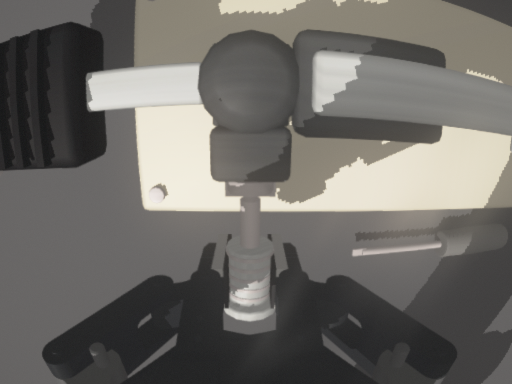

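Request:
{"name": "drive_tool", "arguments": {"plan": [[-1, -3, 0, 0, 0], [-1, -6, 0, 0, 0], [-1, -6.5, 0, 0, 0], [-1, -6.5, 0, 0, 0], [-1, -6.5, 0, -6, 0], [-1, -6.5, -0.5, -13, 0], [-1, -6.5, -0.5, -20, 0], [-1, -6.5, -0.5, -26, 0]], "squeeze": 80}}

```text
time_s: 8.3
eef_pos: [0.4721, 0.0192, 0.0925]
tool_rot: [0.993, -0.121, 0.007, 0.0]
contact_force: [11.6, -9.5, -5.5]
finger_gap: 0.0189
```

Run:
```python
from h import *
np.set_printoptions(precision=4,suppress=True)
s=r.state();c=r.camera("wrist");cv2.imwrite("pics/h_w.png",c["img"][:,:,::-1])
R=Ro.from_quat(s["tool_rot"])
print(s["time_s"],s["eef_pos"],yaw(),s["finger_gap"],R.inv().apply(s["contact_force"]),s["torque"])
print(R.inv().apply(s["eef_pos"]-np.array([.4894,.0142,.0653]))*1000)
```

```text
8.3 [0.4721 0.0192 0.0925] -13.869368798609937 0.018921430126973688 [13.4835  6.4529  5.6348] [-1.709  -1.4536 -0.4181]
[-17.6343  -0.6785 -27.4426]
```

View pics/h_w.png

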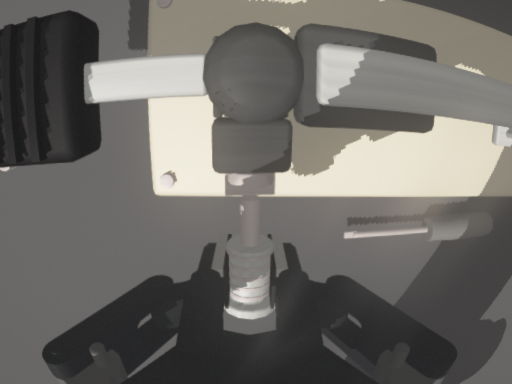

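Request:
{"name": "drive_tool", "arguments": {"plan": [[-1, -4, 0, -6, 0], [-1, -4, 0.5, -13, 0], [-1, -4, 1.0, -20, 0], [-1, -4, 2, -26, 0], [-1, -4, 3, -33, 0], [-1, -4, 4, -39, 0], [-1, -4, 5.5, -45, 0], [-1, -4, 7, -51, 0], [-1, -4, 8.5, -57, 0], [-1, -4, 10, -63, 0], [-1, -4, 12, -69, 0], [-1, -4, 13, -73, 0]], "squeeze": 80}}

```text
time_s: 9.85
eef_pos: [0.4687, 0.0072, 0.167]
tool_rot: [0.993, -0.121, 0.012, -0.0]
contact_force: [15.5, -6.0, -11.9]
finger_gap: 0.0191
```

Run:
```python
from h import *
np.set_printoptions(precision=4,suppress=True)
s=r.state();c=r.camera("wrist");cv2.imwrite("pics/i_w.png",c["img"][:,:,::-1])
R=Ro.from_quat(s["tool_rot"])
print(s["time_s"],s["eef_pos"],yaw(),s["finger_gap"],R.inv().apply(s["contact_force"]),s["torque"],s["qvel"])
print(R.inv().apply(s["eef_pos"]-np.array([.4894,.0142,.0653]))*1000)
c=r.camera("scene");cv2.imwrite("pics/i_s.png",cv2.resize(c["img"][60:260,150:350],None,fx=3,fy=3)[:,:,::-1])
t=r.camera("top")
a=r.mark_of("cup_center","scene");b=r.mark_of("cup_center","top");print(a,b)
if a and b: print(tri(c,a[0]["uv"],t,b[0]["uv"]))
s=r.state();print(s["time_s"],s["eef_pos"])
```

```text
9.85 [0.4687 0.0072 0.167 ] -13.947305902781126 0.01910399562027715 [16.2436  2.0987 12.2704] [ 0.0321 -2.4963 -0.572 ] [-0.016  -0.0468 -0.0219 -0.001   0.0693 -0.0143]
[ -16.0461   11.4575 -102.1032]
[{'uv': [244.7, 123.6], 'p': 0.79}, {'uv': [200.0, 247.4], 'p': 0.34}] [{'uv': [295.2, 200.8], 'p': 0.76}, {'uv': [244.3, 148.2], 'p': 0.22}]
(array([ 0.5519, -0.0215,  0.1882]), np.float64(0.009385170838913189))
10.1 [0.4686 0.0072 0.1667]
```

View pics/i_w.png

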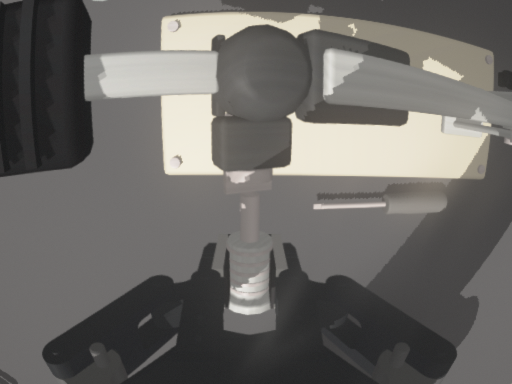

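View pics/i_s.png

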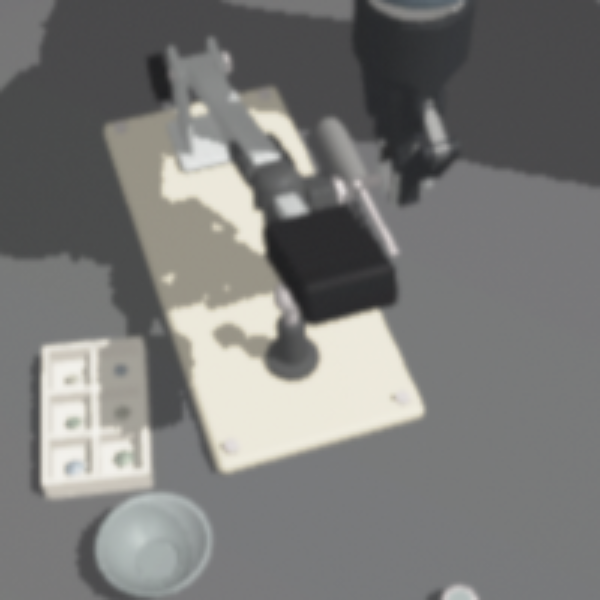

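Run:
```python
from h import *
for i in range(5): r.camera("wrist")
s=r.state();print(s["time_s"],s["eef_pos"],abs(s["qvel"]).max(),s["finger_gap"],s["contact_force"])
t=r.camera("top")
for k in("stone_tray","glass_dish","loupe","screwdriver"):print(k,[d["uv"] for d in r.mark_of(k,"top")[:2]])
print(r.finish_job())
```

```text
10.35 [0.46868151 0.00726337 0.16668629] 0.0012312245159804061 0.01873802873537503 [15.52190747 -5.35970758 -9.66188347]
stone_tray [[292.4, 153.4]]
glass_dish [[245.7, 150.1]]
loupe [[195.2, 205.4]]
screwdriver [[294.4, 201.0]]
the job is handed in; nothing more can be done
None
```

I gripped the pull knob and pulled the latch about 18 mm out. I then lifted the arm along its hinge arc and handed the job in at about 10.4 s, still holding it by the knob. No verdict came back, so what follows rests on my own measurements.

**Height:** The gripper rose 101–102 mm from where it took hold, which puts the cup about 10 cm above the ball. A two-camera estimate gave about 9.3 cm, but its rays missed each other by 9 mm. Both are within 7–13 cm.

**Steadiness:** At hand-in the joint speeds were about 0.001 rad/s. The fingers were still closed on the knob, with about 10 N of downward load and about 16 N sideways on the tool.

**Latch:** I judged the pull from how far the gripper travelled and from the lengthened shaft in the wrist picture. It moved 14.9 mm while the arm was still on the ball. It was at about 17.6 mm once the lift had begun and about 16 mm when last checked, all past the 14 mm needed to clear the ball.

**Bystanders:** The tray, dish and loupe matched their starting positions in the top view within about 4 pixels. The final detection for the screwdriver landed on the arm and is clearly wrong. In the last wrist and scene pictures I viewed, taken about half a second before hand-in, the screwdriver lay beside the base plate, apparently where it started. Nothing went near it.

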